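Put four tools away in their fitted plywood inserts

TASK

Put the four loose tools away: lay the block plane, the tape measure, the black screwdriver and the spring clamp each into the plywood insert whose cut-out has its shape, lying the way round the cut-out shows and right down on the dark blue bottom. Let go of every tool and leave it lying still in its insert.

Things in the scene. Friction and masses are not known exactly. Their poses are not given: they have to be found in the camera images.
- block_plane: Small metal block plane, 150 long (x) x 42 (y) x 51 mm high, 0.6 kg, a round wooden knob at each end; stands on its flat sole. Origin: centre of the sole; x along it, z up. Grip it across the 42 mm side walls (5 to 28 mm over the sole, x = -50 to 40 mm, best near x = 0).
- tape_measure: Grey-green tape measure standing on edge, 37 (x) x 100 (y) x 66 mm high, 0.28 kg. The case is 33 mm thick (x), from y = -20 to 50 mm, 62 mm high; the metal end hook sticks out low to y = -50 mm. Origin: centre of the whole outline, on the underside; z up. Grip the case across x near y = 15 mm.
- driver_black: Black screwdriver lying flat (not the red one in the tray), 169 mm long (x), 0.07 kg. Handle 28 to 31 mm thick from x = -85 to 6 mm, thin blade on to x = 85 mm. Its handle is faceted: it lies rolled up to 0.7 rad about its length, which is of no matter but tilts this frame (origin at mid-length, 14 mm off the axis), so go by the two points below. Grip the handle near x = -26 mm.
- spring_clamp: Black spring clamp lying flat (not the pliers in the tool tray), 51 (x) x 129 (y) x 24 mm high, 0.09 kg, rigid here. Two handles spread to 51 mm at the +y end (y = 6 to 64 mm); the narrow jaws, 24 mm over both, run from y = -18 to -65 mm. Origin: centre of the outline, on the underside; z up. Grip across x near y = -25 mm.
- insert_plane: Fixed plywood tool insert, a light block 196 x 92 mm, 18 mm high, with brass screws at its corners; in it a 12 mm deep cut-out with a dark blue bottom 6 mm over the table. Cut-out: a plain 162 x 54 mm rectangle along x, with finger notches across y, 42 mm wide from x = -21 to 21 mm, out to y = 41 mm either side. Origin: centre of the underside. With the tool home the two origins lie over each other, axes alike. The plane may also lie the other way round.
- insert_tape: Fixed plywood tool insert, a light block 196 x 92 mm, 18 mm high, with brass screws at its corners; in it a 12 mm deep cut-out with a dark blue bottom 6 mm over the table. The shortest cut-out: along y, 46 mm wide from y = -26 to 56, and a 32 mm slot for the hook from y = -56 to -26; finger notches out to x = 41 mm either side at y = -6 to 36. Origin: centre of the underside. With the tool home the two origins lie over each other, axes alike.
- insert_driver: Fixed plywood tool insert, a light block 196 x 92 mm, 18 mm high, with brass screws at its corners; in it a 12 mm deep cut-out with a dark blue bottom 6 mm over the table. Cut-out along x: 40 mm wide for the handle from x = -91 to 12, then a narrow 24 mm slot for the blade to x = 91; finger notches out to y = 41 mm either side at x = -47 to -5. Origin: centre of the underside. Home: the tool's length over x, its middle over this origin.
- insert_clamp: Fixed plywood tool insert, a light block 196 x 92 mm, 18 mm high, with brass screws at its corners; in it a 12 mm deep cut-out with a dark blue bottom 6 mm over the table. Cut-out along y: 64 mm wide for the handles from y = -4 to 70, 36 mm wide for the jaws from y = -71 to -4; finger notches out to x = 41 mm either side at y = -46 to -4. Origin: centre of the underside. With the tool home the two origins lie over each other, axes alike.
- driver_handle (a point): Point on the axis of the black screwdriver's handle, 40 mm behind the middle of the tool's length, about 14 mm above what it lies on. Home: at x = -40, y = 0, z = 20 mm in insert_driver's frame.
- driver_shank (a point): Point on the axis of the black screwdriver's blade, 45 mm ahead of the middle of the tool's length (85 mm from driver_handle), about 6 mm above what it lies on. Home: at x = 45, y = 0, z = 12 mm in insert_driver's frame.

How it is judged:
At the end, for the whole second after the job is handed in: each tool lies in its own insert at rest. Plane, tape, clamp: origins within 12 mm of the insert's from above, underside at most 4 mm over the bottom, within 0.2 rad of its line, upright within 0.1 rad. Driver: handle and shank points within 12 mm of their place, at most 5 mm high, any roll (horizontal distance between block_plane and insert_plane below 0.012 m and z of block_plane in the frame of insert_plane below 0.01 m and angle between the x axis of block_plane and the x axis of insert_plane, either way round below 0.2 rad and angle between each of block_plane, tape_measure, spring_clamp's own z axis and vertical below 0.1 rad and linear speed of each of block_plane, tape_measure, driver_black, spring_clamp below 0.01 m/s and horizontal distance between tape_measure and insert_tape below 0.012 m and z of tape_measure in the frame of insert_tape below 0.01 m and angle between the y axis of tape_measure and the y axis of insert_tape, either way round below 0.2 rad and horizontal distance between spring_clamp and insert_clamp below 0.012 m and z of spring_clamp in the frame of insert_clamp below 0.01 m and angle between the y axis of spring_clamp and the y axis of insert_clamp, either way round below 0.2 rad and x of driver_handle in the frame of insert_driver between -0.052 and -0.028 m and y of driver_handle in the frame of insert_driver between -0.012 and 0.012 m and z of driver_handle in the frame of insert_driver below 0.025 m and y of driver_shank in the frame of insert_driver between -0.012 and 0.012 m and z of driver_shank in the frame of insert_driver below 0.0173 m); the robot touches nothing.
It also fails if it takes over 109 s, if anything falls off the work surface, if the arm or the gripper's body presses on something with over 40 N, if the wrist force passes 120 N, or if a joint passes its speed limit or range.

ROBOT

A 6-joint arm with a two-finger parallel gripper is mounted at the origin on a cart in front of the work surface, level with it; the furniture and walls round the work are solid. World frame = base frame: x ahead of the robot, y to its left, z up, the work surface at z = 0. Lengths are in m, angles in rad, forces in N, time in s.
With the tool pointing down it reaches from about 0.3 to 0.775 m from the base axis. Payload 14.6 kg.
Tool frame: the origin (TCP) lies at the centre of the arm's flange, where the gripper is bolted on; the fingertips stand 199 mm ahead of it and the grasp point (between the pads) lies ctrl.tcp_to_grasp ahead of it (ctrl.tcp_to_grasp is the distance from the TCP to the grasp point, in m); z points along the fingers, y is the line along which they close (so a half turn about z gives the same grasp; the last joint's range is limited). The gripper opens to 94 mm and grips with 3 to 60 N. Pads are 16 mm wide; open, the fingers measure 119 mm over their backs; the gripper's body (75 mm by 177 mm) begins 78 mm behind the grasp point.
Start: joints at [-1.247, 0.3, 1.521, -0, 1.321, -0.067], TCP at [0.21, -0.509, 0.405] pointing down, gripper open.
Joint ranges: [-3.03, 3.03], [-0.79, 2.21], [0.23, 2.52], [-1.04, 4.18], [0, 3.07], [-2.55, 2.55]. Speed limits (rad/s): [2.22, 2.22, 2.57, 3.14, 3.14, 3.14].

INTERFACE

Orientations are given as [roll, pitch, yaw] about the fixed x, y, z axes, in that order (R = Rz(yaw) Ry(pitch) Rx(roll)).
In Python, from station import ctrl gives the robot as it stands. The module is installed in compiled form; this text tells all that it offers.
- The arm moves only by the shell command python3 -m jog 'ROWS' [OPENING] [FORCE]. ROWS is JSON, a list of rows, each a list of 6 numbers: the shift along the tool's x, y, z in cm, then the turn, a rotation vector about the tool's x, y, z in rad. In form: [[tx, ty, tz, ax, ay, az], ...]. A call has 1 to 8 rows; each row is the pose to reach, as a shift and turn from the pose commanded when the call began, along the tool's axes at that moment; what a row does not reach only later rows make up. A row lasts 1/10 s, in which the tool goes at most 50 mm and 8.59 degrees, less where a joint would pass 70% of its speed; a pose out of reach is approached as far as the arm can. A call with a gripper value outside its range is refused whole. OPENING is the opening in per cent of the stroke, from 0 (shut) to 100 (fully open), set as the call begins (- or left out, the last holds). The fingers move at their own pace and stop on an object; FORCE is the grip in N (left out, the last holds). Time passes only in rows, so rows that repeat a pose let the fingers close. It gives the time, the measured TCP pose, the force, the opening and the grip force at its end, in the units of the state.
- ctrl.get_obs(): the state, without advancing time (a new reading comes with each control period).
- ctrl.camera(name): name is "scene" or "top" or "wrist"; returns a dict with "img" (480x640x3 uint8, blue, green, red), "intrinsics" (3x3 intrinsics, pixels), "R" (3x3) and "t" (3): a world point X has camera coordinates R X + t. Camera axes: x right, y down, z forward; pixel columns grow to the right and rows downward; lengths in m; the calibration is good to about 2 mm. A picture is of the moment at which its call begins. There is no depth.
- ctrl.hand_in(): hands the job in; it is judged then, once.
The state is a dict: "time_s": time; "qpos": joint angles; "joint_vel": joint speeds; "tau": joint torques, N m; "ee_pos": TCP position; "eef_rot": TCP orientation; "force": force on the tool from outside, world axes, zero at the start; "moment": the same for the moment, N m; "grip_width": finger opening in m; "grip_force": force on a finger pad.
Only numpy, scipy, OpenCV 4.12 (cv2) and the standard library are available. Lean on these libraries where they do the work, as an engineer would, in place of code of your own. Each camera call takes 0.05 s, during which the arm holds its last target. There are 200 camera calls.

## Working session

There is one attempt and no reset: what is moved stays moved. The work goes in short steps, Python scripts to look and compute and a shell command to move; the robot and the scene stay as the last step left them, time stands still between calls to the robot, and variables do not carry over. Pictures are saved under pics/ and viewed, at most 14 in all, crops included, and the job is handed in when it is done.

```bash
mkdir -p pics; cat > h.py <<'E'
from station import ctrl
import numpy as np, cv2, pickle
def snap(n,f):
    c=ctrl.camera(n); cv2.imwrite(f'pics/{f}.png',c['img']); pickle.dump(c,open(f'pics/{f}.pkl','wb')); return c
def load(f): return pickle.load(open(f'pics/{f}.pkl','rb'))
def px(c,u,v,z):
    d=c['R'].T@np.linalg.inv(c['intrinsics'])@np.array([u,v,1.]); o=-c['R'].T@c['t']
    return o+d*(z-o[2])/d[2]
def proj(c,X):
    p=c['intrinsics']@(c['R']@np.array(X,float)+c['t']); return p[:2]/p[2]
def tri(obs):
    A=[];b=[]
    for c,u,v in obs:
        d=c['R'].T@np.linalg.inv(c['intrinsics'])@np.array([u,v,1.]); d/=np.linalg.norm(d); o=-c['R'].T@c['t']
        P=np.eye(3)-np.outer(d,d); A.append(P); b.append(P@o)
    return np.linalg.lstsq(np.vstack(A),np.hstack(b),rcond=None)[0]
E
python3 - <<'E'
from h import *
o=ctrl.get_obs(); print({k:np.round(v,3) for k,v in o.items()}, ctrl.tcp_to_grasp)
for n in('top','scene','wrist'):
    c=snap(n,n+'0'); print(n,np.round(-c['R'].T@c['t'],3),np.round(c['R'],2).tolist(),c['intrinsics'][0,0])
a=[cv2.imread(f'pics/{n}0.png') for n in('scene','wrist')]
cv2.imwrite('pics/sw.png',cv2.resize(np.vstack(a),(400,600)))
E
```

```text
{'time_s': np.float64(0.0), 'qpos': array([-1.247,  0.3  ,  1.522, -0.   ,  1.321, -0.067]), 'joint_vel': array([ 0.003, -0.003, -0.001,  0.001,  0.001, -0.001]), 'tau': array([ 2.0000e-03, -5.3180e+01, -3.5274e+01,  7.1000e-02,  2.4000e-02,
       -0.0000e+00]), 'ee_pos': array([ 0.209, -0.508,  0.404]), 'eef_rot': array([-3.14 , -0.   ,  0.391]), 'force': array([-0.143,  0.267,  1.006]), 'moment': array([ 0.045, -0.011, -0.008]), 'grip_force': np.float64(0.0), 'grip_width': np.float64(0.094)} 0.1804
top [ 0.294 -0.041  1.053] [[0.06, -1.0, 0.0], [-0.98, -0.06, -0.21], [0.21, 0.01, -0.98]] 440.29275913712956
scene [-0.243 -1.16   0.69 ] [[0.84, -0.55, -0.01], [-0.25, -0.35, -0.9], [0.49, 0.76, -0.43]] 583.9517834776111
wrist [ 0.283 -0.479  0.383] [[0.38, -0.92, -0.0], [-0.89, -0.37, 0.27], [-0.25, -0.1, -0.96]] 388.2611123834848
```

View pics/top0.png

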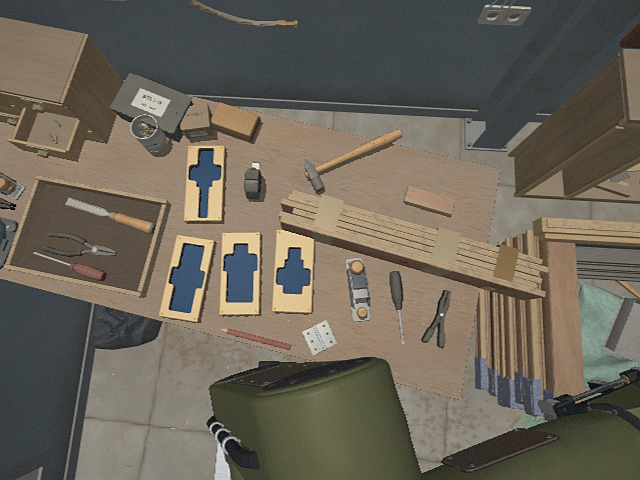

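View pics/scene0.png

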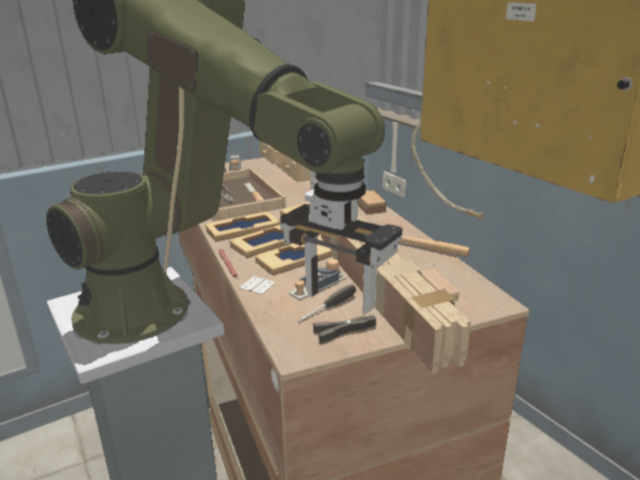

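The top view shows four inserts: driver (205,183), plane (187,277), clamp (240,273) and tape (293,271). The tools are the tape (253,181), plane (358,290), driver (397,305) and clamp (436,318). A plank stack lies between them. The scene view agrees.

```bash
python3 - <<'E'
import cv2
a=cv2.imread('pics/top0.png')
cv2.imwrite('pics/c1.png',cv2.resize(a[140:325,155:320],None,fx=3.2,fy=3.2,interpolation=cv2.INTER_CUBIC))
b=cv2.resize(a[245:355,335:465],None,fx=5,fy=5,interpolation=cv2.INTER_CUBIC)
cv2.imwrite('pics/c2.png',b)
E
```

```text
(no output)
```

View pics/c1.png

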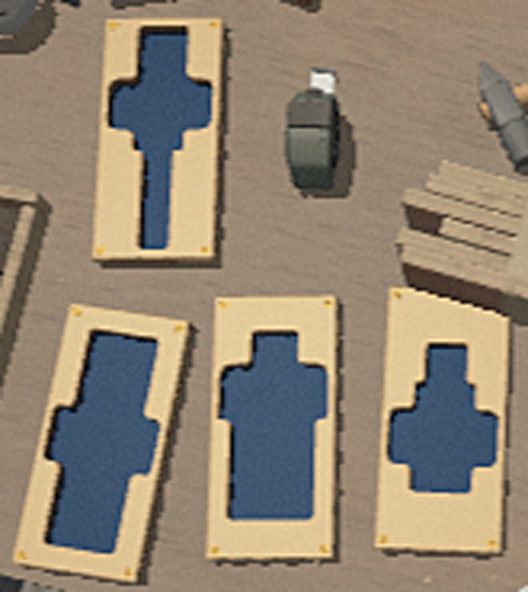

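View pics/c2.png

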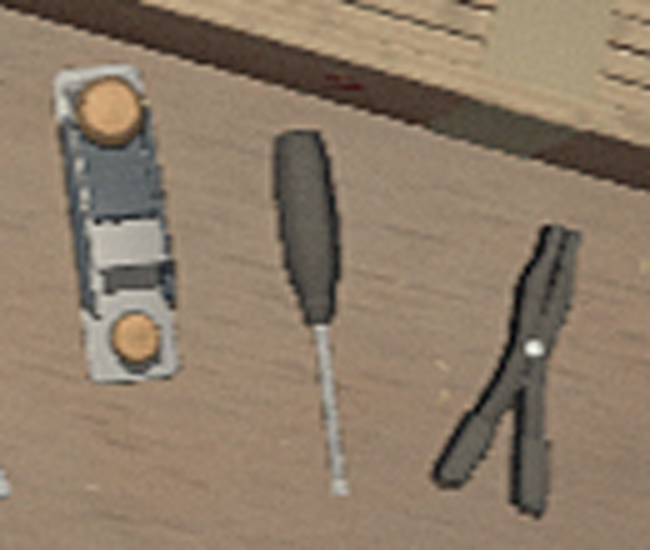

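View pics/wrist0.png

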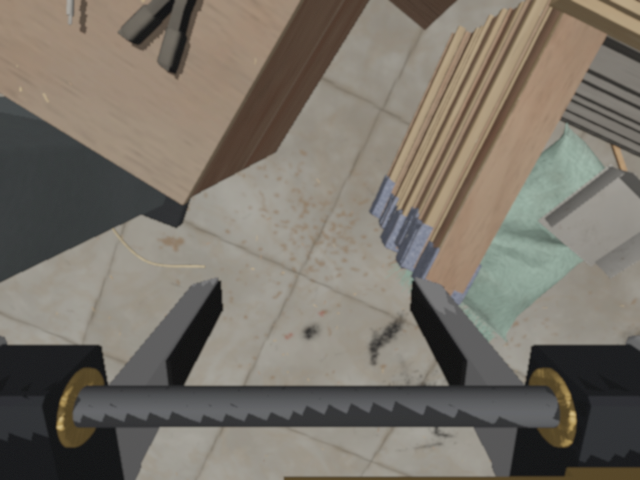

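The crops show the insert screws clearly. The driver insert's handle end is up, the clamp's jaws are up and the tape's hook slot is up. The plane knobs are at c2 (112,112) and (135,338). The driver runs from (298,132) to (341,493). The clamp jaw tip is at (562,230), with handle ends at (450,484) and (530,513). The wrist view shows only the clamp handles, at (130,30) and (180,60).

```bash
python3 - <<'E'
from h import *
c=load('top0')
P=lambda u,v,z:np.round(px(c,155+u/3.2,140+v/3.2,z),4)
Q=lambda u,v,z:np.round(px(c,335+u/5,245+v/5,z),4)
for n,s in dict(driver=[(113,24),(217,27),(99,250),(205,250)],plane=[(78,313),(182,328),(22,555),(128,573)],clamp=[(221,303),(330,303),(213,550),(327,549)],tape=[(397,294),(None,)*2,(383,540),(495,544)]).items():
    p=[P(u,v,.018) if u else None for u,v in s]
    if p[1] is None:p[1]=p[0]+p[3]-p[2]
    d=(p[0]+p[1]-p[2]-p[3])/2
    print(n,'ctr',np.mean(p,0).round(4),'up-dir',np.arctan2(d[1],d[0]).round(3),'len',np.linalg.norm(d).round(3),'w',np.linalg.norm(p[0]-p[1]).round(3))
print('cut ends (floor) driver',P(164,35,.006),P(155,245,.006),'plane',P(123,337,.006),P(80,550,.006),'clamp',P(276,335,.006),P(271,518,.006),'tape',P(446,346,.006),P(441,490,.006))
print('tape case',P(313,140,.06),'hook',P(322,80,.01))
print('plane knobs',Q(112,112,.05),Q(135,338,.045),'ends',Q(98,72,.0),Q(135,380,.005))
print('driver',Q(298,132,.014),Q(341,493,.006),'mid',Q(308,228,.02))
print('clamp',Q(562,230,.015),Q(450,484,.015),Q(530,513,.015),'pivot',Q(533,348,.024))
for uv in[(283,193),(281,205),(284,222),(545,270),(543,297),(360,222)]: print('stack',uv,px(c,*uv,0).round(3),px(c,*uv,.06).round(3))
print('scene check')
s=load('scene0')
E
```

```text
driver ctr [0.6413 0.2484 0.018 ] up-dir 0.054 len 0.182 w 0.082
plane ctr [0.4042 0.2635 0.018 ] up-dir -0.106 len 0.183 w 0.08
clamp ctr [0.4233 0.1397 0.018 ] up-dir 0.07 len 0.183 w 0.082
tape ctr [0.436  0.0129 0.018 ] up-dir 0.019 len 0.184 w 0.081
cut ends (floor) driver [0.7293 0.2566 0.006 ] [0.5574 0.2448 0.006 ] plane [0.4843 0.2611 0.006 ] [0.324  0.2744 0.006 ] clamp [0.4925 0.1456 0.006 ] [0.3552 0.1367 0.006 ] tape [0.4915 0.0165 0.006 ] [0.383  0.0129 0.006 ]
tape case [0.6305 0.1222 0.06  ] hook [0.6972 0.1276 0.01  ]
plane knobs [ 0.4465 -0.1335  0.05  ] [ 0.3449 -0.1482  0.045 ] ends [ 0.4733 -0.1307  0.    ] [ 0.3275 -0.1531  0.005 ]
driver [ 0.4475 -0.2255  0.014 ] [ 0.2815 -0.25    0.006 ] mid [ 0.4016 -0.2299  0.02  ]
clamp [ 0.4081 -0.3502  0.015 ] [ 0.2885 -0.2981  0.015 ] [ 0.2777 -0.3348  0.015 ] pivot [ 0.3519 -0.3338  0.024 ]
stack (283, 193) [0.631 0.055 0.   ] [0.612 0.049 0.06 ]
stack (281, 205) [0.6   0.057 0.   ] [0.582 0.052 0.06 ]
stack (284, 222) [0.557 0.047 0.   ] [0.542 0.042 0.06 ]
stack (545, 270) [ 0.474 -0.59   0.   ] [ 0.464 -0.559  0.06 ]
stack (543, 297) [ 0.409 -0.582  0.   ] [ 0.402 -0.551  0.06 ]
stack (360, 222) [ 0.567 -0.14   0.   ] [ 0.552 -0.135  0.06 ]
scene check
```

```bash
cat >> h.py <<'E'
from scipy.spatial.transform import Rotation as Ro
def rows(*tg):
    "targets (x,y,z_grasp,yaw) chained, each as one jog call from the previous"
    o=ctrl.get_obs(); p=np.array(o['ee_pos']); R=Ro.from_euler('xyz',o['eef_rot'])
    for x,y,z,w in tg:
        q=np.array([x,y,z+ctrl.tcp_to_grasp]); S=Ro.from_euler('xyz',[np.pi,0,w])
        t=R.inv().apply(q-p)*100; a=(R.inv()*S).as_rotvec()
        print((x,y,z,w),np.round(t,2).tolist(),np.round(a,3).tolist()); p,R=q,S
E
python3 -m jog '[[25.1,-18.7,0,0,0,0.39],[25.1,-18.7,0,0,0,0.39],[25.1,-18.7,0,0,0,0.39],[25.1,-18.7,0,0,0,0.39],[25.1,-18.7,0,0,0,0.39],[25.1,-18.7,0,0,0,0.39],[25.1,-18.7,0,0,0,0.39],[25.1,-18.7,0,0,0,0.39]]'
python3 -m jog '[[0,0,0,0,0,0],[0,0,0,0,0,0]]'
python3 - <<'E'
from h import *
snap('wrist','w1'); rows((.37,-.31,.15,0))
E
```

```text
time_s: 0.95
ee_pos: [0.3711, -0.2384, 0.4047]
eef_rot: [-3.141, -0.0, 0.004]
force: [0.2, -0.3, 0.4]
grip_width: 0.0939
grip_force: 0.0
time_s: 1.15
ee_pos: [0.3699, -0.2409, 0.4045]
eef_rot: [-3.142, 0.0, -0.0]
force: [-0.6, 0.1, 0.1]
grip_width: 0.094
grip_force: 0.0
(0.37, -0.31, 0.15, 0) [0.02, 6.91, 7.41] [-0.0, 0.0, -0.001]
```

View pics/w1.png

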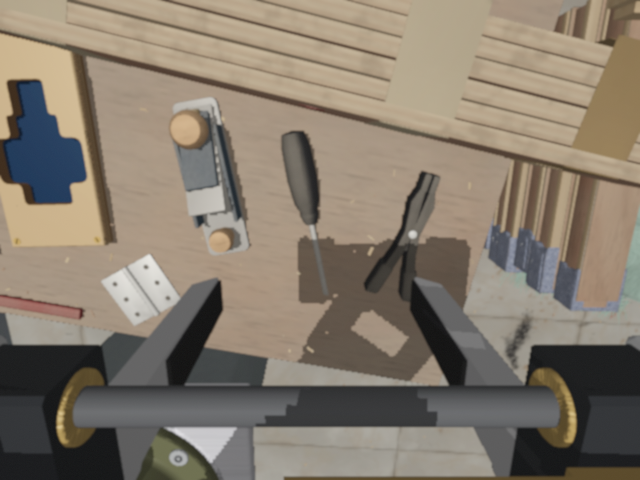

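The wrist view shows the plane knobs at (189,130) and (221,240). The driver runs from (294,133) to (326,296). The clamp tip is at (429,176), the pivot at (413,234), and the handle ends at (377,287) and (406,296).

```bash
python3 - <<'E'
from h import *
t=load('top0');w=load('w1')
for n,a,b in [('clamp tip',(562,230),(429,176)),('pivot',(533,348),(413,234)),('h1',(450,484),(377,287)),('h2',(530,513),(406,296)),
 ('drv end',(298,132),(294,133)),('drv neck',(317,322),(309,222)),('drv tip',(341,493),(326,296)),
 ('knob far',(112,112),(189,130)),('knob near',(135,338),(221,240)),('plane far',(98,68),(196,100)),('plane near',(135,380),(230,252)),('stack',(480,70),(387,103))]:
    X=tri([(t,335+a[0]/5,245+a[1]/5),(w,*b)]); print(n,X.round(4),'px err',(proj(w,X)-b).round(1))
for n,a,b in [('tape cut slot end (top edge)',(446,344),(30,80)),('tape ins BR screw',(495,544),(99,240))]:
    X=tri([(t,155+a[0]/3.2,140+a[1]/3.2),(w,*b)]); print(n,X.round(4),(proj(w,X)-b).round(1))
E
```

```text
clamp tip [ 0.4078 -0.3487  0.017 ] px err [1.  0.1]
pivot [ 0.3522 -0.3357  0.0189] px err [-0.4 -0.1]
h1 [ 0.288  -0.3049 -0.0035] px err [-2.  -0.5]
h2 [ 0.2774 -0.3391 -0.0021] px err [0.5 0.1]
drv end [ 0.4462 -0.2227  0.0272] px err [0.5 0.8]
drv neck [ 0.3601 -0.2361  0.0061] px err [1.4 1. ]
drv tip [ 0.2811 -0.2512  0.0048] px err [-0.9 -0.4]
knob far [ 0.4487 -0.1341  0.0409] px err [0.5 0.9]
knob near [ 0.3465 -0.1502  0.022 ] px err [0.5 0.5]
plane far [ 0.4757 -0.1303  0.001 ] px err [0.3 0.7]
plane near [ 0.3279 -0.1532  0.0012] px err [0.3 0.3]
stack [ 0.4681 -0.292   0.0914] px err [-0.4 -0.4]
tape cut slot end (top edge) [0.4929 0.0165 0.0072] [0.1 0.1]
tape ins BR screw [ 0.3455 -0.0293  0.0177] [0.2 0.3]
```

```bash
python3 - <<'E'
from h import *
rows((.3707,-.3398,.10,-.245),(.3707,-.3398,.023,-.245))
E
```

```text
(0.3707, -0.3398, 0.1, -0.245) [0.1, 9.89, 12.41] [-0.0, 0.0, 0.244]
(0.3707, -0.3398, 0.023, -0.245) [0.0, -0.0, 7.7] [0.0, 0.0, 0.0]
```

```bash
python3 -m jog '[[0,5,4,0,0,0.12],[0.1,9.9,8,0,0,0.245],[0.1,9.9,12.4,0,0,0.245],[0.1,9.9,12.4,0,0,0.245],[0.1,9.9,12.4,0,0,0.245]]' 65 25
python3 -m jog '[[0,0,3,0,0,0],[0,0,6,0,0,0],[0,0,7.7,0,0,0],[0,0,7.7,0,0,0],[0,0,7.7,0,0,0]]'
python3 -m jog '[[0,0,0,0,0,0],[0,0,0,0,0,0],[0,0,0,0,0,0],[0,0,0,0,0,0],[0,0,0,0,0,0],[0,0,0,0,0,0]]' 0 30
python3 -m jog '[[0,0,-3,0,0,0],[0,0,-7,0,0,0],[0,0,-11,0,0,0],[0,0,-14,0,0,0],[0,0,-14,0,0,0],[0,0,-14,0,0,0]]'
python3 - <<'E'
from h import *
rows((.40,.10,.163,0))
E
```

```text
time_s: 1.7
ee_pos: [0.3708, -0.3395, 0.2792]
eef_rot: [-3.139, 0.003, -0.245]
force: [0.3, 0.9, 0.5]
grip_width: 0.0616
grip_force: 0.0
time_s: 2.2
ee_pos: [0.372, -0.3391, 0.2058]
eef_rot: [3.14, -0.002, -0.243]
force: [0.1, 0.1, -0.3]
grip_width: 0.0615
grip_force: 0.0
time_s: 2.8
ee_pos: [0.3714, -0.339, 0.2037]
eef_rot: [-3.142, -0.0, -0.244]
force: [-0.2, -0.2, 0.5]
grip_width: 0.0221
grip_force: 29.9
time_s: 3.4
ee_pos: [0.3713, -0.3389, 0.3434]
eef_rot: [3.142, -0.0, -0.244]
force: [-0.1, -0.0, -2.1]
grip_width: 0.022
grip_force: 29.9
(0.4, 0.1, 0.163, 0) [-7.83, -43.28, -0.01] [0.0, -0.0, -0.244]
```

```bash
python3 -m jog '[[-1,-5,0,0,0,-0.05],[-7.8,-43.3,0,0,0,-0.245],[-7.8,-43.3,0,0,0,-0.245],[-7.8,-43.3,0,0,0,-0.245],[-7.8,-43.3,0,0,0,-0.245],[-7.8,-43.3,0,0,0,-0.245],[-7.8,-43.3,0,0,0,-0.245],[-7.8,-43.3,0,0,0,-0.245]]'
python3 -m jog '[[0,0,-3,0,0,0],[0,0,-6,0,0,0],[0,0,-6,0,0,0],[0,0,-6,0,0,0]]'
python3 - <<'E'
from h import *
snap('wrist','w2'); rows((.449,.141,.10,.065))
E
```

```text
time_s: 4.2
ee_pos: [0.3971, 0.0621, 0.3423]
eef_rot: [3.141, 0.002, 0.001]
force: [0.7, -1.3, -1.4]
grip_width: 0.0223
grip_force: 29.9
time_s: 4.6
ee_pos: [0.3976, 0.0601, 0.4023]
eef_rot: [3.141, 0.002, 0.001]
force: [-0.5, -0.4, -1.8]
grip_width: 0.0219
grip_force: 29.9
(0.449, 0.141, 0.1, 0.065) [5.18, -8.1, 12.14] [0.0, 0.003, -0.065]
```

View pics/w2.png

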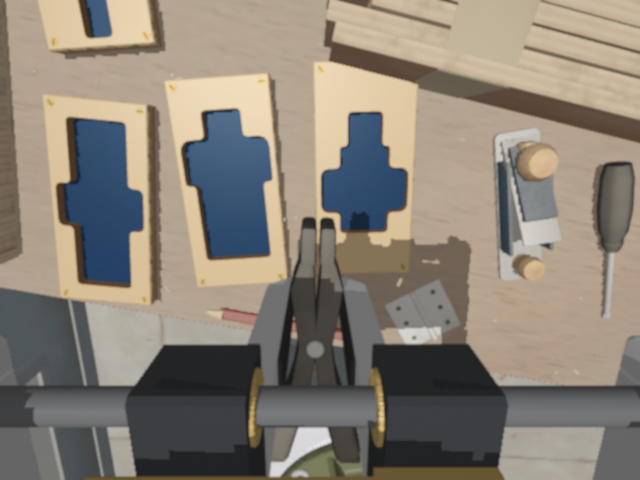

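The inserts show well. Clamp screws are at (172,88), (265,79), (197,281) and (281,276). Plane screws are at (51,102), (146,107), (64,296) and (148,300). The held clamp lies straight, with its jaw tip at (318,222).

```bash
python3 - <<'E'
from h import *
t=load('top0');w=load('w2')
T=dict(plane=[(78,313),(182,328),(22,555),(128,573)],clamp=[(221,303),(330,303),(213,550),(327,549)],tape=[(397,294),(383,540),(495,544)])
W=dict(plane=[(51,102),(146,107),(64,296),(148,300)],clamp=[(172,88),(265,79),(197,281),(281,276)],tape=[(320,68),(326,264),(403,267)])
for k in T:
    p=np.array([tri([(t,155+a[0]/3.2,140+a[1]/3.2),(w,*b)]) for a,b in zip(T[k],W[k])])
    q=np.array([px(w,*b,.018) for b in W[k]])
    for m in(p,q):
        if len(m)==4: d=(m[0]+m[1]-m[2]-m[3])/2; c=m.mean(0)
        else: d=m[0]-m[1]; c=(m[0]+m[2])/2
        print(k,c.round(4),np.arctan2(d[1],d[0]).round(3),np.linalg.norm(d).round(3))
o=ctrl.get_obs(); g=o['ee_pos']-[0,0,ctrl.tcp_to_grasp]; print(g,'jaw tip',px(w,318,222,g[2])-g)
E
```

```text
plane [0.4058 0.2649 0.0111] -0.073 0.187
plane [0.4052 0.2622 0.018 ] -0.11 0.187
clamp [0.4247 0.1413 0.0103] 0.066 0.186
clamp [0.4246 0.1405 0.018 ] 0.045 0.182
tape [0.4372 0.0136 0.0114] 0.027 0.185
tape [0.4371 0.0144 0.018 ] 0.037 0.179
[0.39759573 0.05997269 0.22149805] jaw tip [ 0.04164669 -0.00155539  0.        ]
```

```bash
python3 - <<'E'
from h import *
rows((.4485,.1418,.08,.055),(.4485,.1418,.031,.055))
E
python3 -m jog '[[2,-4,0,0,0,0],[5.1,-8.2,3,0,0,-0.055],[5.1,-8.2,8,0,0,-0.055],[5.1,-8.2,12,0,0,-0.055],[5.1,-8.2,14.1,0,0,-0.055],[5.1,-8.2,14.1,0,0,-0.055],[5.1,-8.2,14.1,0,0,-0.055]]'
python3 - <<'E'
from h import *
rows((.4485,.1418,.031,.055))
snap('wrist','w3')
E
```

```text
(0.4485, 0.1418, 0.08, 0.055) [5.13, -8.18, 14.14] [0.0, 0.003, -0.055]
(0.4485, 0.1418, 0.031, 0.055) [-0.0, -0.0, 4.9] [0.0, 0.0, 0.0]
time_s: 5.35
ee_pos: [0.4487, 0.1419, 0.2624]
eef_rot: [3.141, 0.001, 0.055]
force: [-0.1, -0.4, -0.1]
grip_width: 0.022
grip_force: 29.9
(0.4485, 0.1418, 0.031, 0.055) [-0.01, 0.01, 5.1] [0.0, 0.001, 0.0]
```

View pics/w3.png

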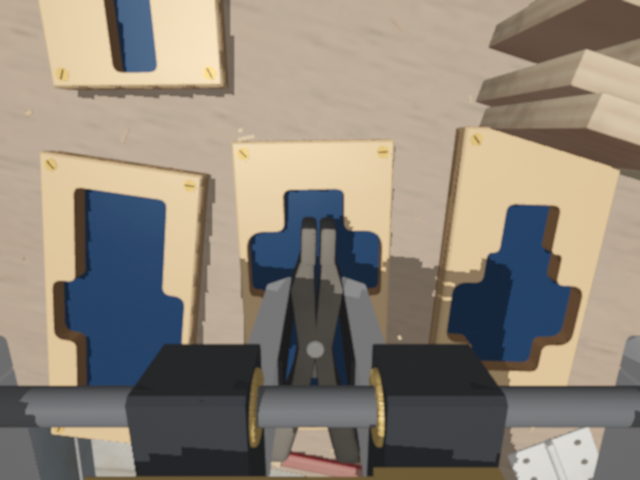

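The jaws (tip at about 318,218) sit over the jaw slot (287–343). I check lateral offset numerically from the screws (241,154) and (383,152).

```bash
python3 - <<'E'
from h import *
w=load('w3')
for k,b in dict(clampTL=(241,154),TR=(383,152),planeTL=(50,163),planeTR=(189,185),tapeTL=(477,139),drvL=(62,74),drvR=(210,73)).items(): print(k,px(w,*b,.018).round(4))
print('slot end edges z.018',px(w,287,191,.018),px(w,343,191,.018),'notch',px(w,249,290,.018),px(w,379,290,.018))
E
```

```text
clampTL [0.5123 0.1868 0.018 ]
TR [0.5179 0.1071 0.018 ]
planeTL [0.5013 0.2949 0.018 ]
planeTR [0.4932 0.2167 0.018 ]
tapeTL [0.5278 0.0555 0.018 ]
drvL [0.5489 0.2824 0.018 ]
drvR [0.5538 0.2035 0.018 ]
slot end edges z.018 [0.49286459 0.16024156 0.018     ] [0.49465749 0.12792271 0.018     ] notch [0.42986368 0.18164638 0.018     ] [0.43433251 0.10100417 0.018     ]
```

```bash
python3 -m jog '[[0,0,2,0,0,-0.01],[0,0,4,0,0,-0.01],[0,0,4.9,0,0,-0.01],[0,0,5.2,0,0,-0.01],[0,0,5.3,0,0,-0.01],[0,0,5.3,0,0,-0.01],[0,0,5.3,0,0,-0.01]]'
```

```text
time_s: 6.1
ee_pos: [0.4488, 0.1422, 0.2104]
eef_rot: [-3.141, -0.001, 0.066]
force: [-0.1, -0.1, -1.9]
grip_width: 0.022
grip_force: 29.9
```

```bash
python3 -m jog '[[0,0,0.05,0,0,0],[0,0,0.05,0,0,0],[0,0,0.05,0,0,0],[0,0,0.05,0,0,0]]' 43
python3 -m jog '[[0,0,-3,0,0,0],[0,0,-8,0,0,0],[0,0,-13,0,0,0],[0,0,-15,0,0,0],[0,0,-15,0,0,0]]'
python3 - <<'E'
from h import *
rows((.58,.122,.19,.08))
snap('wrist','w4')
E
```

```text
time_s: 6.5
ee_pos: [0.4487, 0.1422, 0.2092]
eef_rot: [-3.142, -0.0, 0.066]
force: [0.4, -0.1, -0.4]
grip_width: 0.0402
grip_force: 0.0
time_s: 7.0
ee_pos: [0.4488, 0.1422, 0.3622]
eef_rot: [-3.141, -0.006, 0.066]
force: [0.2, -0.4, -0.1]
grip_width: 0.0407
grip_force: 0.0
(0.58, 0.122, 0.19, 0.08) [12.97, 2.88, -0.76] [-0.001, -0.006, -0.014]
```

View pics/w4.png

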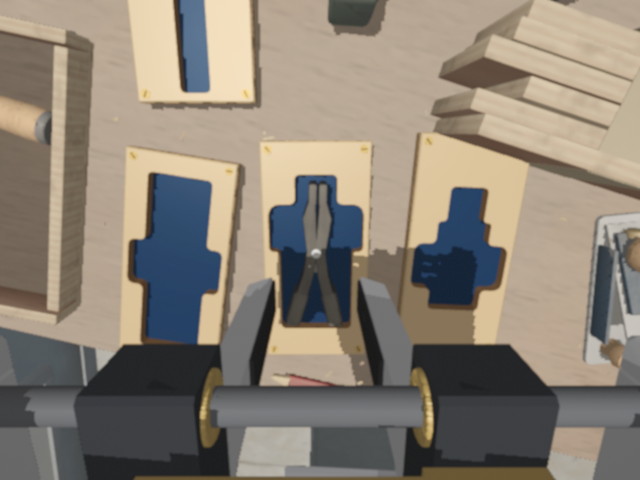

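The clamp (pivot at 316,253) lies home in its cut-out. Next I look at the tape and the driver insert.

```bash
python3 -m jog '[[3,1,0,0,0,0],[8,2,0,0,0,-0.015],[11,2.9,-2,0,0.006,-0.015],[11,2.9,-2,0,0.006,-0.015],[11,2.9,-2,0,0.006,-0.015]]' 64
python3 - <<'E'
from h import *
print(ctrl.get_obs()['ee_pos'])
snap('wrist','w5')
E
```

```text
time_s: 7.55
ee_pos: [0.5604, 0.1203, 0.377]
eef_rot: [3.141, -0.003, 0.08]
force: [-0.6, 0.3, 0.1]
grip_width: 0.0602
grip_force: 0.0
[0.56036651 0.12028535 0.37700631]
```

View pics/w5.png

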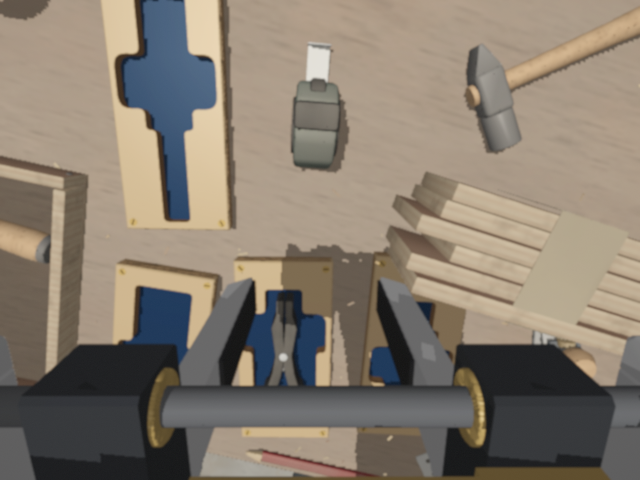

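The tape's hook tip is at (319,45). Its case spans rows 83–168, centred on column 316. The driver insert's near screws are at (135,222) and (223,222), and its notches span (121..215, 60..105).

```bash
python3 - <<'E'
from h import *
t=load('top0');w=load('w5')
for n,a,b in [('hook tip',(323,70),(319,43)),('seam mid',(314,127),(317,129)),('near bottom',(313,188),(314,168)),('drvBL',(99,250),(135,222)),('drvBR',(205,250),(223,222)),('notchL far',(112,87),(121,62)),('notchR far',(211,83),(213,60))]:
    X=tri([(t,155+a[0]/3.2,140+a[1]/3.2),(w,*b)]); print(n,X.round(4),(proj(w,X)-b).round(1))
print('hook',px(w,319,43,.008),'near',px(w,314,168,.02),'seam',px(w,317,129,.062),'caseL',px(w,295,125,.045),px(w,340,125,.045))
print('drv',px(w,135,222,.018),px(w,223,222,.018),'slot end',px(w,178,220,.018),'notch',px(w,121,62,.018),px(w,215,60,.018),px(w,125,105,.018),px(w,216,105,.018))
E
```

```text
hook tip [ 0.7112  0.1294 -0.0033] [-0.4  0.3]
seam mid [0.6419 0.1241 0.0551] [ 1.4 -0.6]
near bottom [0.6084 0.1259 0.0121] [-1.   0.3]
drvBL [0.5483 0.2833 0.0151] [-1.4 -0.3]
drvBR [0.5539 0.204  0.0128] [-0.5 -0. ]
notchL far [0.6821 0.2914 0.0083] [-0.9 -0.6]
notchR far [0.6887 0.2138 0.0126] [0.1 0. ]
hook [0.70915304 0.12891514 0.008     ] near [0.60944031 0.12505545 0.02      ] seam [0.64133352 0.12518023 0.062     ] caseL [0.6430431 0.1422613 0.045    ] [0.64582575 0.10774341 0.045     ]
drv [0.5489316  0.28072023 0.018     ] [0.55524637 0.20234473 0.018     ] slot end [0.55385419 0.24239716 0.018     ] notch [0.68054565 0.28610121 0.018     ] [0.68808992 0.21091127 0.018     ] [0.64789413 0.28457028 0.018     ] [0.65392887 0.20971896 0.018     ]
```

```bash
python3 - <<'E'
from h import *
rows((.644,.125,.19,.06),(.644,.125,.04,.06),(.644,.125,.2,.06),(.4222,.0125,.2,.03),(.4222,.0125,.08,.03))
E
```

```text
(0.644, 0.125, 0.19, 0.06) [8.42, 0.23, 0.7] [0.0, -0.003, 0.021]
(0.644, 0.125, 0.04, 0.06) [0.0, -0.0, 15.0] [0.0, 0.0, 0.0]
(0.644, 0.125, 0.2, 0.06) [0.0, 0.0, -16.0] [0.0, 0.0, 0.0]
(0.4222, 0.0125, 0.2, 0.03) [-22.81, 9.9, 0.0] [0.0, -0.0, 0.03]
(0.4222, 0.0125, 0.08, 0.03) [0.0, -0.0, 12.0] [0.0, 0.0, 0.0]
```

```bash
python3 -m jog '[[4,0.1,0.7,0,0,0.02],[8.4,0.2,0.7,0,0,0.02],[8.4,0.2,0.7,0,0,0.02],[8.4,0.2,4,0,0,0.02],[8.4,0.2,8,0,0,0.02],[8.4,0.2,10,0,0,0.02],[8.4,0.2,10,0,0,0.02],[8.4,0.2,10,0,0,0.02]]' 64 30
python3 - <<'E'
from h import *
rows((.644,.125,.04,.06))
E
```

```text
time_s: 8.4
ee_pos: [0.6443, 0.1256, 0.2803]
eef_rot: [-3.142, -0.006, 0.061]
force: [1.0, 1.0, 0.5]
grip_width: 0.0602
grip_force: 0.0
(0.644, 0.125, 0.04, 0.06) [-0.07, 0.06, 5.99] [-0.0, -0.006, 0.001]
```

```bash
python3 -m jog '[[0,0,3,0,0,0],[0,0,5,0,0,0],[0,0,6,0,0,0],[0,0,6,0,0,0]]'
python3 -m jog '[[0,0,0,0,0,0],[0,0,0,0,0,0],[0,0,0,0,0,0],[0,0,0,0,0,0],[0,0,0,0,0,0]]' 0 40
python3 -m jog '[[0,0,-3,0,0,0],[0,0,-8,0,0,0],[0,0,-13,0,0,0],[0,0,-16,0,0,0],[0,0,-16,0,0,0],[0,0,-16,0,0,0]]'
python3 -m jog '[[-4,2,0,0,0,0],[-9,4,0,0,0,0.03],[-13.5,6,0,0,0,0.03],[-18,8,0,0,0,0.03],[-22.8,9.9,0,0,0,0.03],[-22.8,9.9,0,0,0,0.03],[-22.8,9.9,0,0,0,0.03],[-22.8,9.9,0,0,0,0.03]]'
python3 - <<'E'
from h import *
rows((.4222,.0125,.075,.03)); snap('wrist','w6')
E
```

```text
time_s: 8.8
ee_pos: [0.645, 0.1254, 0.2198]
eef_rot: [-3.142, -0.006, 0.061]
force: [-0.9, -0.0, 0.1]
grip_width: 0.06
grip_force: 0.0
time_s: 9.3
ee_pos: [0.6453, 0.1256, 0.2205]
eef_rot: [-3.141, -0.007, 0.061]
force: [-1.7, 1.5, 6.0]
grip_width: 0.033
grip_force: 40.0
time_s: 9.9
ee_pos: [0.644, 0.1251, 0.3782]
eef_rot: [3.141, -0.004, 0.061]
force: [0.2, 0.1, -4.0]
grip_width: 0.0332
grip_force: 39.9
time_s: 10.7
ee_pos: [0.4233, 0.0127, 0.3774]
eef_rot: [-3.141, -0.005, 0.031]
force: [0.6, 0.3, -3.7]
grip_width: 0.0329
grip_force: 40.0
(0.4222, 0.0125, 0.075, 0.03) [-0.16, 0.02, 12.2] [-0.0, -0.005, 0.001]
```

View pics/w6.png

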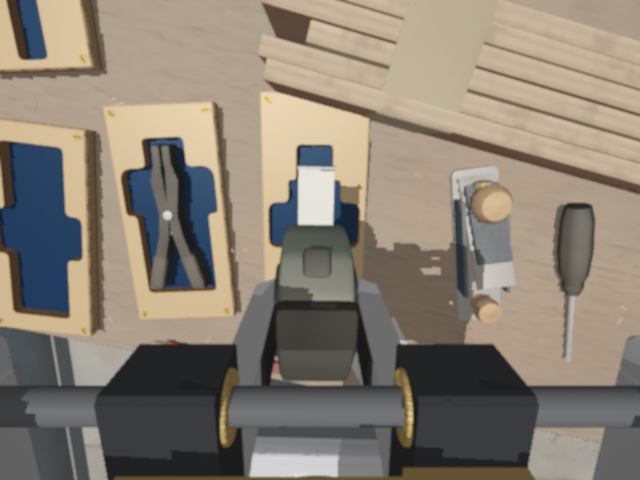

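The held tape's hook tip is at (317,167). The slot end is at (315,147) and the notches reach from 273 to 360 at row 205.

```bash
python3 - <<'E'
from h import *
w=load('w6'); g=ctrl.get_obs()['ee_pos']-[0,0,ctrl.tcp_to_grasp]
print(g,'hook tip rel',(px(w,317,165,g[2]-.034)-g).round(4),'slot end',px(w,315,147,.018),'notch',px(w,271,207,.018),px(w,360,207,.018),'TL',px(w,267,99,.018))
E
```

```text
[0.42342097 0.01285206 0.19704756] hook tip rel [ 0.0636  0.0006 -0.034 ] slot end [0.49057147 0.01497648 0.018     ] notch [0.43769274 0.05234992 0.018     ] [ 0.44013965 -0.02640601  0.018     ] TL [0.52779599 0.05565028 0.018     ]
```

```bash
python3 -m jog '[[-0.1,0,4,0,0.005,0],[-0.1,0,8,0,0.005,0],[-0.1,0,11,0,0.005,0],[-0.1,0,13,0,0.005,0],[-0.1,0,14.2,0,0.005,0],[-0.1,0,14.7,0,0.005,0],[-0.1,0,14.7,0,0.005,0],[-0.1,0,14.7,0,0.005,0]]'
```

```text
time_s: 11.55
ee_pos: [0.4229, 0.0127, 0.2316]
eef_rot: [-3.141, -0.011, 0.031]
force: [0.6, 0.2, -2.9]
grip_width: 0.0332
grip_force: 40.0
```

```bash
python3 -m jog '[[0,0,0.3,0,-0.01,0],[0,0,0.45,0,-0.01,0],[0,0,0.5,0,-0.01,0],[0,0,0.5,0,-0.01,0]]'
python3 -m jog '[[0,0,0,0,0,0],[0,0,0,0,0,0],[0,0,0,0,0,0],[0,0,0,0,0,0]]' 55
python3 -m jog '[[0,0,-3,0,0,0],[0,0,-8,0,0,0],[0,0,-13,0,0,0],[0,0,-16,0,0,0],[0,0,-16,0,0,0]]' 
python3 - <<'E'
from h import *
c=snap('wrist','w7'); rows((.400,-.142,.15,.15))
cv2.imwrite('pics/w7s.png',cv2.resize(c['img'][60:380,60:],None,fx=1.2,fy=1.2))
E
```

```text
time_s: 11.95
ee_pos: [0.4226, 0.0126, 0.2267]
eef_rot: [-3.141, -0.001, 0.031]
force: [-2.5, 0.5, 3.1]
grip_width: 0.0331
grip_force: 40.0
time_s: 12.35
ee_pos: [0.4226, 0.0126, 0.2263]
eef_rot: [-3.141, -0.001, 0.031]
force: [1.0, 0.5, 0.7]
grip_width: 0.0516
grip_force: 0.0
time_s: 12.85
ee_pos: [0.4226, 0.0126, 0.3902]
eef_rot: [3.141, -0.008, 0.031]
force: [-0.8, -0.5, -0.7]
grip_width: 0.052
grip_force: 0.0
(0.4, -0.142, 0.15, 0.15) [-2.74, 15.38, 5.72] [0.0, -0.005, -0.119]
```

View pics/w7s.png

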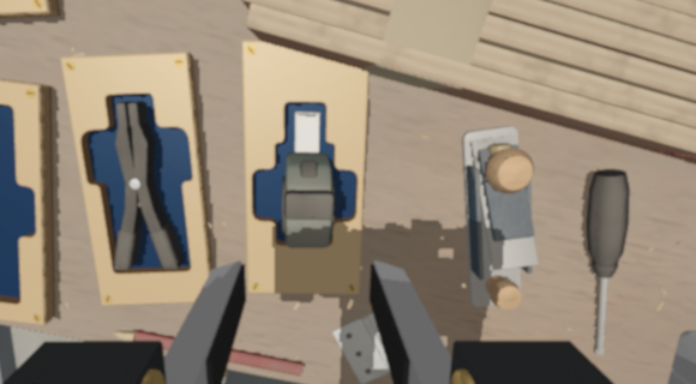

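The tape lies home (crop 308,200). Next is the plane.

```bash
python3 - <<'E'
from h import *
rows((.4018,-.1418,.12,.154),(.4018,-.1418,.0225,.154))
E
python3 -m jog '[[-1,5,2,0,0,-0.04],[-2,10,4,0,-0.005,-0.08],[-2.6,15.3,6,0,-0.005,-0.123],[-2.6,15.3,8.5,0,-0.005,-0.123],[-2.6,15.3,8.5,0,-0.005,-0.123],[-2.6,15.3,8.5,0,-0.005,-0.123]]' 78 40
python3 - <<'E'
from h import *
rows((.4018,-.1418,.0225,.154))
E
```

```text
(0.4018, -0.1418, 0.12, 0.154) [-2.57, 15.37, 8.72] [0.0, -0.005, -0.123]
(0.4018, -0.1418, 0.0225, 0.154) [-0.0, -0.0, 9.75] [0.0, 0.0, 0.0]
time_s: 13.5
ee_pos: [0.4012, -0.1408, 0.3007]
eef_rot: [-3.14, 0.006, 0.153]
force: [0.4, -0.5, 0.7]
grip_width: 0.0735
grip_force: 0.0
(0.4018, -0.1418, 0.0225, 0.154) [0.11, 0.12, 9.78] [-0.002, 0.006, -0.001]
```

```bash
python3 -m jog '[[0.1,0.1,4,0,0.003,0],[0.1,0.1,8,0,0.003,0],[0.1,0.1,9.5,0,0.003,0],[0.1,0.1,9.7,0,0.003,0],[0.1,0.1,9.75,0,0.003,0],[0.1,0.1,9.75,0,0.003,0]]'
python3 -m jog '[[0,0,0,0,0,0],[0,0,0,0,0,0],[0,0,0,0,0,0],[0,0,0,0,0,0],[0,0,0,0,0,0]]' 0 45
python3 -m jog '[[0,0,-3,0,0,0],[0,0,-8,0,0,0],[0,0,-13,0,0,0],[0,0,-16,0,0,0],[0,0,-18,0,0,0],[0,0,-18,0,0,0]]'
python3 - <<'E'
from h import *
rows((.4053,.2645,.20,-.105),(.4053,.2645,.06,-.105))
E
```

```text
time_s: 14.1
ee_pos: [0.4025, -0.1417, 0.2051]
eef_rot: [3.141, -0.001, 0.155]
force: [-0.2, -0.1, 0.1]
grip_width: 0.0737
grip_force: 0.0
time_s: 14.6
ee_pos: [0.4019, -0.1418, 0.2039]
eef_rot: [-3.14, 0.001, 0.154]
force: [-0.3, 5.5, 6.1]
grip_width: 0.0415
grip_force: 45.0
time_s: 15.2
ee_pos: [0.4021, -0.1421, 0.3854]
eef_rot: [3.14, -0.002, 0.154]
force: [0.1, -0.0, -7.0]
grip_width: 0.0418
grip_force: 44.9
(0.4053, 0.2645, 0.2, -0.105) [6.54, -40.13, 0.45] [0.001, -0.002, 0.259]
(0.4053, 0.2645, 0.06, -0.105) [-0.0, -0.0, 14.0] [0.0, 0.0, 0.0]
```

```bash
python3 -m jog '[[0.8,-5,0,0,0,0.03],[1.6,-10,0,0,0,0.06],[2.4,-15,0,0,0,0.1],[3.3,-20,0,0,0,0.13],[4.1,-25,0,0,0,0.16],[4.9,-30,0,0,0,0.19],[5.7,-35,0,0,0,0.22],[6.5,-40.1,0,0,0,0.259]]'
python3 -m jog '[[0,0,0,0,0,0],[0,0,0,0,0,0]]'
python3 - <<'E'
from h import *
rows((.4053,.2645,.10,-.105)); snap('wrist','w8')
E
```

```text
time_s: 16.0
ee_pos: [0.4043, 0.26, 0.3816]
eef_rot: [3.14, 0.004, -0.106]
force: [2.1, -0.2, -7.2]
grip_width: 0.0416
grip_force: 44.9
time_s: 16.2
ee_pos: [0.4045, 0.2587, 0.3814]
eef_rot: [3.139, 0.004, -0.103]
force: [0.7, -0.4, -6.9]
grip_width: 0.0417
grip_force: 44.9
(0.4053, 0.2645, 0.1, -0.105) [0.06, -0.61, 10.1] [0.002, 0.004, 0.002]
```

View pics/w8.png

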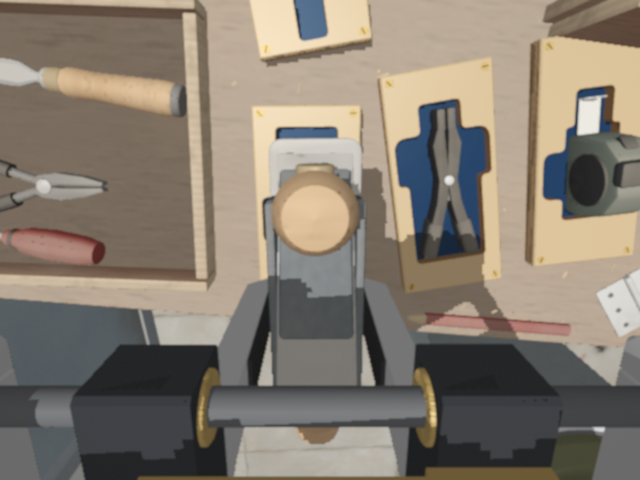

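The plane is held straight, with its sole far end at (316,139). The insert screws are at (258,115) and (352,113), and the cut-out's far edge runs from (279,128) to (336,127).

```bash
python3 - <<'E'
from h import *
w=load('w8'); g=ctrl.get_obs()['ee_pos']-[0,0,ctrl.tcp_to_grasp]
u=np.array([np.cos(-.105),np.sin(-.105),0])
print('sole end rel along',((px(w,316,139,g[2]-.018)-g)@u).round(4))
a,b=px(w,258,115,.018),px(w,352,113,.018); print(a,b,'yaw',np.arctan2((b-a)[0],-(b-a)[1]),'ctr',(a+b)/2-.091*u)
e=(px(w,279,128,.018)+px(w,336,127,.018))/2; print('ctr2',e-.081*u)
E
```

```text
sole end rel along 0.0745
[0.49915323 0.29630814 0.018     ] [0.4926625  0.21764368 0.018     ] yaw -0.08232503233194424 ctr [0.40540904 0.26651336 0.018     ]
ctr2 [0.40431644 0.26454636 0.018     ]
```

```bash
python3 -m jog '[[0,-0.65,4,0,0.004,0],[0,-0.65,8,0,0.004,0],[0,-0.65,11,0,0.004,0],[0,-0.65,13,0,0.004,0],[0,-0.65,15,0,0.004,0],[0,-0.65,16.3,0,0.004,0],[0,-0.65,16.3,0,0.004,0],[0,-0.65,16.3,0,0.004,0]]'
python3 - <<'E'
from h import *
rows((.405,.2652,.0295,-.1))
E
```

```text
time_s: 17.05
ee_pos: [0.4058, 0.2641, 0.2213]
eef_rot: [-3.141, -0.003, -0.106]
force: [0.7, 0.3, -7.0]
grip_width: 0.0419
grip_force: 44.9
(0.405, 0.2652, 0.0295, -0.1) [-0.09, -0.1, 1.13] [-0.0, -0.003, -0.006]
```

```bash
python3 -m jog '[[-0.1,-0.1,0.5,0,-0.003,0],[-0.1,-0.1,0.9,0,-0.003,0],[-0.1,-0.1,1.1,0,-0.003,0],[-0.1,-0.1,1.15,0,-0.003,0],[-0.1,-0.1,1.15,0,-0.003,0]]'
```

```text
time_s: 17.55
ee_pos: [0.4046, 0.2656, 0.2099]
eef_rot: [-3.141, -0.0, -0.105]
force: [-3.8, -2.4, 4.0]
grip_width: 0.0418
grip_force: 44.9
```

```bash
python3 -m jog '[[0,0,0,0,0,0],[0,0,0,0,0,0],[0,0,0,0,0,0],[0,0,0,0,0,0]]' 53
python3 -m jog '[[0,0,-2,0,0,0],[0,0,-6,0,0,0],[0,0,-11,0,0,0],[0,0,-16,0,0,0],[0,0,-18,0,0,0],[0,0,-18,0,0,0]]'
python3 - <<'E'
from h import *
snap('wrist','w9'); rows((.3885,-.2335,.20,.147))
E
```

```text
time_s: 17.95
ee_pos: [0.4047, 0.2656, 0.2095]
eef_rot: [-3.141, -0.0, -0.105]
force: [-0.4, 0.2, -0.8]
grip_width: 0.0497
grip_force: 0.0
time_s: 18.55
ee_pos: [0.4047, 0.2656, 0.3924]
eef_rot: [-3.138, -0.005, -0.105]
force: [0.4, 0.8, -1.4]
grip_width: 0.05
grip_force: 0.0
(0.3885, -0.2335, 0.2, 0.147) [3.64, 49.79, 0.9] [-0.001, -0.002, -0.252]
```

View pics/w9.png

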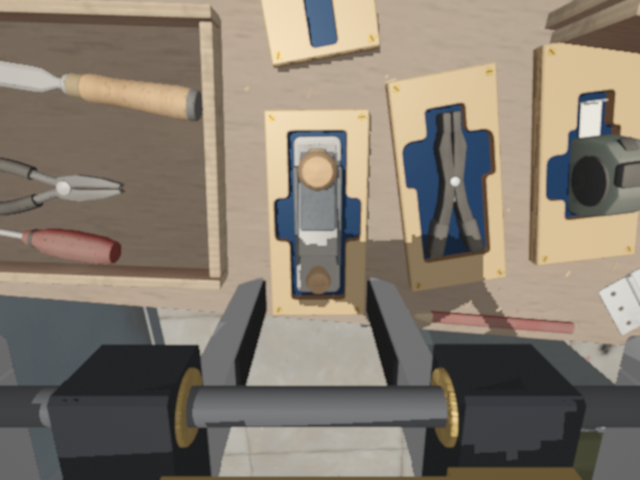

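The plane is home (column 318, rows 135–295). I've used all 14 picture views, so the driver gets done by numbers.

```bash
python3 -m jog '[[0,5,0,0,0,-0.03],[0.5,10,0,0,0,-0.06],[1,15,0,0,0,-0.1],[1.6,20,0,0,0,-0.13],[2,25,0,0,0,-0.16],[2.5,30,0,0,0,-0.19],[3,35,0,0,0,-0.22],[3.6,40,0,0,0,-0.252]]' 64 30
python3 -m jog '[[-3,5,0,0,0,0],[-7,9.5,0,0,0,0],[-7,9.5,0,0,0,0],[-7,9.5,0,0,0,0]]'
python3 - <<'E'
from h import *
c=snap('wrist','w10'); img=c['img']; print(ctrl.get_obs()['ee_pos'])
# where to expect: neck, handle end, tip
for X in[(.4475,-.2255,.014),(.36,-.237,.014),(.2815,-.25,.006)]: print(proj(c,X).round(0))
w=load('w1'); print(px(w,294,131,.014),px(w,326,297,.006),px(w,302,180,.014),px(load('top0'),335+308/5,245+228/5,.014))
e=proj(c,(.405,-.2315,.014)); x,y=int(e[0]),int(e[1]); print(x,y,img[y,x])
m=(img.max(2)<75).astype(np.uint8); n,l,s,ct=cv2.connectedComponentsWithStats(m)
i=l[y,x]; print(i,s[i],ct[i])
p=np.argwhere(l==i)[:,::-1].astype(float)
P=np.array([px(c,*q,.014)[:2] for q in p]); mu=P.mean(0); U=np.linalg.svd(P-mu,full_matrices=False)[2][0]; U*=np.sign(U[0]); q=(P-mu)@U
v=(P-mu)@np.array([-U[1],U[0]])
print(mu,'yaw',np.arctan2(U[1],U[0]),'span',q.min(),q.max(),'w',np.percentile(v,[1,99]),'end',mu+U*q.max())
E
```

```text
time_s: 19.4
ee_pos: [0.3977, -0.1362, 0.3878]
eef_rot: [-3.14, 0.002, 0.148]
force: [0.4, 0.1, 0.2]
grip_width: 0.0599
grip_force: 0.0
time_s: 19.8
ee_pos: [0.3419, -0.24, 0.3876]
eef_rot: [-3.14, 0.002, 0.143]
force: [0.7, 0.7, -0.4]
grip_width: 0.0602
grip_force: 0.0
[ 0.34261843 -0.23890972  0.38785386]
[317.  96.]
[316. 199.]
[317. 277.]
[ 0.44858859 -0.22155138  0.014     ] [ 0.27999632 -0.25223024  0.006     ] [ 0.40384153 -0.22843956  0.014     ] [ 0.40223003 -0.23103863  0.014     ]
316 147 [ 90  98 103]
0 [     0      0    640    480 249014] [331.09430393 210.36819215]
[ 0.33965231 -0.25456715] yaw -1.4601994064213881 span -0.3662758882248607 0.36438897038899354 w [-0.29207126  0.1822735 ] end [ 0.3798705  -0.61672984]
```

```bash
python3 - <<'E'
from h import *
c=load('w10'); img=c['img']; r=img[60:300,260:375].astype(int)
sat=r[:,:,2]-r[:,:,0]; print('row147',img[147,285:350].tolist()[::6]); 
m=((sat<22)&(r.max(2)<135)).astype(np.uint8)
m=cv2.morphologyEx(m,cv2.MORPH_OPEN,np.ones((5,5)))
n,l,s,ct=cv2.connectedComponentsWithStats(m); i=1+s[1:,4].argmax(); print(s[1:].tolist())
p=np.argwhere(l==i)[:,::-1].astype(float)+[260,60]
P=np.array([px(c,*q,.016)[:2] for q in p]); mu=P.mean(0); U=np.linalg.svd(P-mu,full_matrices=False)[2][0]; U*=np.sign(U[0]); q=(P-mu)@U
v=(P-mu)@np.array([-U[1],U[0]])
print(mu,'yaw',np.arctan2(U[1],U[0]),'span',q.min(),q.max(),'w',np.percentile(v,[1,99]),'end',mu+U*q.max(),'neck',mu+U*q.min())
E
```

```text
row147 [[136, 155, 172], [135, 154, 172], [97, 111, 123], [95, 103, 109], [104, 114, 119], [94, 103, 109], [55, 56, 59], [37, 37, 37], [135, 154, 171], [134, 152, 168], [134, 152, 168]]
[[37, 35, 33, 103, 2802], [55, 188, 8, 28, 201]]
[ 0.40857677 -0.2278761 ] yaw 0.19510394454266117 span -0.047893545955906995 0.04001641000607347 w [-0.01329766  0.01307211] end [ 0.44783397 -0.22011818] neck [ 0.36159188 -0.23716115]
```

```bash
python3 - <<'E'
from h import *
rows((.39,-.232,.07,.165))
E
python3 -m jog '[[2.4,0,4,0,0,-0.02],[4.7,0,8,0,0,-0.02],[4.7,0,12,0,0,-0.02],[4.7,0,13.7,0,0,-0.02],[4.7,0,13.7,0,0,-0.02],[4.7,0,13.7,0,0,-0.02]]'
python3 - <<'E'
from h import *
rows((.39,-.232,.0205,.165))
E
```

```text
(0.39, -0.232, 0.07, 0.165) [4.81, 0.03, 13.74] [-0.002, 0.002, -0.021]
time_s: 20.45
ee_pos: [0.39, -0.2308, 0.2524]
eef_rot: [-3.141, 0.0, 0.168]
force: [0.3, -0.4, -0.7]
grip_width: 0.0603
grip_force: 0.0
(0.39, -0.232, 0.0205, 0.165) [-0.02, 0.12, 5.15] [-0.001, 0.0, 0.003]
```

```bash
python3 -m jog '[[0,0.1,3,0,0,0],[0,0.1,4.6,0,0,0],[0,0.1,5.1,0,0,0],[0,0.1,5.1,0,0,0]]'
python3 -m jog '[[0,0,0,0,0,0],[0,0,0,0,0,0],[0,0,0,0,0,0],[0,0,0,0,0,0],[0,0,0,0,0,0]]' 0 30
python3 -m jog '[[0,0,-3,0,0,0],[0,0,-8,0,0,0],[0,0,-13,0,0,0],[0,0,-16,0,0,0],[0,0,-18,0,0,0],[0,0,-18,0,0,0]]'
python3 - <<'E'
from h import *
rows((.668,.2497,.20,.067))
c=snap('wrist','w11'); o=ctrl.get_obs(); g=o['ee_pos']-[0,0,ctrl.tcp_to_grasp]
d=np.array([np.cos(.165),np.sin(.165),0])
print('expected end px',proj(c,g+.059*d+[0,0,-.006]))
img=c['img']; print([img[v,318].tolist() for v in range(150,290,6)])
E
```

```text
time_s: 20.85
ee_pos: [0.39, -0.2324, 0.2019]
eef_rot: [3.141, -0.0, 0.167]
force: [-0.2, -0.6, 0.3]
grip_width: 0.0605
grip_force: 0.0
time_s: 21.35
ee_pos: [0.3897, -0.2325, 0.2015]
eef_rot: [3.141, -0.0, 0.167]
force: [-0.0, -0.3, 2.1]
grip_width: 0.0257
grip_force: 29.6
time_s: 21.95
ee_pos: [0.3898, -0.2326, 0.3835]
eef_rot: [3.139, -0.003, 0.167]
force: [-0.4, -0.0, -1.0]
grip_width: 0.0252
grip_force: 29.5
(0.668, 0.2497, 0.2, 0.067) [35.44, -42.94, 0.29] [0.003, -0.003, 0.1]
expected end px [312.72233236 180.531919  ]
[[135, 154, 171], [135, 153, 171], [136, 155, 172], [134, 153, 169], [128, 146, 163], [39, 39, 39], [68, 72, 74], [74, 79, 82], [80, 86, 89], [83, 89, 95], [86, 93, 99], [89, 96, 101], [97, 106, 111], [96, 104, 109], [97, 106, 111], [97, 106, 111], [98, 107, 112], [99, 109, 115], [98, 107, 113], [97, 105, 112], [98, 107, 113], [100, 108, 114], [98, 108, 113], [92, 101, 107]]
```

The handle end sits within 1–2 mm of where it should in the grip. Carrying it to the insert.

```bash
python3 -m jog '[[3,-3.6,0,0,0,0.01],[6,-7.3,0,0,0,0.02],[9,-11,0,0,0,0.03],[12,-14.5,0,0,0,0.04],[15,-18.2,0,0,0,0.05],[18,-21.8,0,0,0,0.06],[21,-25.5,0,0,0,0.07],[24,-29,0,0,0,0.08]]'
python3 - <<'E'
from h import *
rows((.668,.2497,.20,.067))
E
```

```text
time_s: 22.8
ee_pos: [0.5788, 0.0954, 0.3788]
eef_rot: [-3.141, 0.003, 0.087]
force: [0.3, -0.8, -0.5]
grip_width: 0.0254
grip_force: 29.5
(0.668, 0.2497, 0.2, 0.067) [10.22, -14.6, -0.19] [-0.0, 0.003, 0.02]
```

```bash
python3 -m jog '[[3,-4,0,0,0,0.01],[6,-8,0,0,0,0.02],[8.5,-12,0,0,0,0.02],[10.2,-14.6,0,0,0,0.02],[10.2,-14.6,0,0,0,0.02],[10.2,-14.6,0,0,0,0.02]]'
python3 - <<'E'
from h import *
c=snap('wrist','w12'); img=c['img'].astype(int); o=ctrl.get_obs(); print(o['ee_pos'],o['eef_rot'])
u=np.array([np.cos(.067),np.sin(.067)]); n=np.array([-u[1],u[0]]); O=np.array([.642,.248])
# wood (light) mask of insert, blue mask
for nm,m,z in[('blue',(img[:,:,0]>img[:,:,2]+25),.006),('wood',(img[:,:,2]>170)&(img[:,:,2]-img[:,:,0]>55),.018)]:
    m=m.astype(np.uint8); m[330:]=0; k,l,s,ct=cv2.connectedComponentsWithStats(m)
    p=np.argwhere(l>0)[:,::-1]; Q=np.array([px(c,*q,z)[:2] for q in p])-O
    a,b=Q@u,Q@n; w=(abs(a)<.12)&(abs(b)<.06); a,b=a[w],b[w]
    print(nm,w.sum(),'far',np.percentile(a,99.7),'along min',a.min())
    for lo in np.arange(-.09,.1,.01):
        r=b[(a>lo)&(a<lo+.01)]
        if len(r)>20: print(round(lo,2),np.percentile(r,[1,99]).round(4))
E
```

```text
time_s: 23.4
ee_pos: [0.6673, 0.2478, 0.3783]
eef_rot: [3.141, 0.004, 0.067]
force: [-0.3, -0.1, -0.9]
grip_width: 0.025
grip_force: 29.5
[0.66715706 0.2470815  0.37931876] [3.14097592e+00 2.56333340e-03 6.65668039e-02]
blue 2122 far 0.08960190407021995 along min 0.006758728619202737
-0.0 [-0.0354  0.0387]
0.01 [-0.0376  0.0408]
0.02 [-0.0382  0.0406]
0.03 [-0.038   0.0403]
0.04 [-0.0369  0.0398]
0.06 [-0.0173  0.0195]
0.07 [-0.0172  0.0193]
0.08 [-0.0174  0.0191]
wood 4785 far 0.09863284262418964 along min -0.0827616202398621
-0.09 [-0.0264  0.0232]
-0.08 [0.0167 0.0231]
-0.04 [0.0347 0.0463]
-0.03 [0.0287 0.0465]
-0.02 [0.0293 0.0461]
-0.01 [0.029  0.0463]
-0.0 [0.0289 0.0463]
0.01 [0.041 0.046]
0.02 [0.0426 0.0464]
0.03 [0.0422 0.0461]
0.04 [-0.0433  0.0463]
0.05 [-0.0434  0.046 ]
0.06 [-0.0437  0.0456]
0.07 [-0.0434  0.0459]
0.08 [-0.0439  0.0457]
0.09 [-0.0429  0.0452]
```

```bash
python3 - <<'E'
from h import *
rows((.668,.2508,.0275,.067))
E
python3 -m jog '[[0.1,-0.35,3,0,0.003,0],[0.1,-0.35,7,0,0.003,0],[0.1,-0.35,11,0,0.003,0],[0.1,-0.35,13,0,0.003,0],[0.1,-0.35,14,0,0.003,0],[0.1,-0.35,14,0,0.003,0],[0.1,-0.35,14,0,0.003,0]]'
python3 - <<'E'
from h import *
rows((.668,.2508,.0275,.067))
E
```

```text
(0.668, 0.2508, 0.0275, 0.067) [0.15, -0.38, 17.14] [0.001, 0.003, -0.0]
time_s: 24.15
ee_pos: [0.6682, 0.2507, 0.2429]
eef_rot: [-3.141, -0.005, 0.066]
force: [-0.1, -1.1, -0.0]
grip_width: 0.0254
grip_force: 29.5
(0.668, 0.2508, 0.0275, 0.067) [-0.04, -0.0, 3.5] [-0.001, -0.005, -0.001]
```

```bash
python3 -m jog '[[0,0,1.5,0,-0.003,0],[0,0,2.5,0,-0.003,0],[0,0,3.2,0,-0.003,0],[0,0,3.5,0,-0.003,0],[0,0,3.5,0,-0.003,0]]'
python3 -m jog '[[0,0,0,0,0,0],[0,0,0,0,0,0],[0,0,0,0,0,0],[0,0,0,0,0,0]]' 45
python3 -m jog '[[0,0,-2,0,0,0],[0,0,-6,0,0,0],[0,0,-11,0,0,0],[0,0,-16,0,0,0],[0,0,-18,0,0,0],[0,0,-18,0,0,0]]'
python3 -m jog '[[-4,0,0,0,0,0],[-8,0,0,0,0,0],[-13,0,0,0,0,0],[-18,0,0,0,0,0],[-20,0,0,0,0,0],[-20,0,0,0,0,0],[-20,0,0,0,0,0]]'
python3 - <<'E'
from h import *
snap('top','top1')
c=snap('wrist','w13'); img=c['img'].astype(int); o=ctrl.get_obs(); print(o['ee_pos'],o['eef_rot'])
u=np.array([np.cos(.067),np.sin(.067),0]); n=np.array([-u[1],u[0],0]); O=np.array([.642,.249,0])
# rectified view of the insert plane z=.015, 2mm grid: classes
for a in np.arange(.10,-.101,-.008):
    s=''
    for b in np.arange(.05,-.051,-.003):
        z=.03 if abs(b)<.015 and -.006<-a+.0 and False else .018
        x,y=proj(c,O+a*u+b*n+[0,0,z]).round().astype(int)
        if not(0<=x<640 and 0<=y<480): s+=' ';continue
        B,G,R=img[y,x]; s+='b' if B>R+20 else 'W' if R>160 and R-B>55 else '.' if R-B>25 else '#'
    print('%+.3f'%a,s)
E
```

```text
time_s: 24.65
ee_pos: [0.668, 0.2512, 0.2071]
eef_rot: [3.142, 0.0, 0.067]
force: [-5.2, -2.3, 8.5]
grip_width: 0.0252
grip_force: 29.9
time_s: 25.05
ee_pos: [0.668, 0.2512, 0.206]
eef_rot: [-3.141, 0.0, 0.067]
force: [0.4, 0.0, 0.9]
grip_width: 0.0422
grip_force: 0.0
time_s: 25.65
ee_pos: [0.6679, 0.2511, 0.3905]
eef_rot: [-3.14, -0.006, 0.067]
force: [-0.0, 0.1, -0.3]
grip_width: 0.0422
grip_force: 0.0
time_s: 26.35
ee_pos: [0.4686, 0.2379, 0.3857]
eef_rot: [3.142, 0.001, 0.067]
force: [0.3, 0.4, 0.1]
grip_width: 0.0421
grip_force: 0.0
[0.46925187 0.23782671 0.38555769] [3.14145238e+00 8.43261267e-04 6.64871115e-02]
+0.100                                   
+0.092                                   
+0.084                                   
+0.076                                   
+0.068                                   
+0.060                                   
+0.052                                   
+0.044                                   
+0.036                                   
+0.028                                   
+0.020                                   
+0.012                                   
+0.004 ..........bbbbb######bbb....WWWW..
-0.004 ...........bbbbbb##bbbb#...W.WWW..
-0.012 .............bbbb##bb........WWW..
-0.020 .............#bbb##bb......WWWWW..
-0.028 .............#bbb##bb.....W.WWWW..
-0.036 .............#bbb###b.......WWWW..
-0.044 .............#bbbb###W..W.WWWWWW..
-0.052 .............#bbbb###W..W.WWWWWW..
-0.060 .............#bbbb##b.WW.WWWWWWW..
-0.068 .............#bbbb###WWWWWWWWWWW..
-0.076 ..............bbbb###WWWWWWWWWWW..
-0.084 ............WbbbbbbbbWWWWWWWWWWW..
-0.092 ..WWW......WW.W.WWWWWWWWWWWWWWWW..
-0.100 .....#.....#.....#.....#.....#....
```

```bash
python3 - <<'E'
from h import *
c=load('top1'); img=c['img'].astype(int)
u=np.array([np.cos(.067),np.sin(.067),0]); n=np.array([-u[1],u[0],0]); O=np.array([.642,.249,0])
for a in np.arange(.10,-.101,-.008):
    s=''
    for b in np.arange(.05,-.051,-.003):
        x,y=proj(c,O+a*u+b*n+[0,0,.018]).round().astype(int)
        B,G,R=img[y,x]; s+='b' if B>R+20 else 'W' if R>160 and R-B>55 else '.' if R-B>25 else '#'
    print('%+.3f'%a,s)
E
```

```text
+0.100 ..................................
+0.092 ..WWWWWWWWWWWWWWWWWWWWWWWWWWWWWW..
+0.084 ..WWWWWWWW.#########bbb#WWWWWWWW.#
+0.076 .WWWWWWWWW.#########bbb#WWWWWWWW..
+0.068 .WWWWWWWWWW##########bb.WWWWWWWW.#
+0.060 .WWWWWWWWWW##########bb.WWWWWWWW.#
+0.052 ..WWWWWWWWW###########bWWWWWWWWW.#
+0.044 ..W.......#############bb#....WW.#
+0.036 .WWW#bbbbbbb##########bbbbbbbb.WW#
+0.028 .WWWbbbbbbbbb##########bbbbbbbWWW#
+0.020 .WW.#bbbbbbbb#########bbbbbbbbWWW.
+0.012 .WWW#bbbbbbbbbb######bbbbbbbbbWW.#
+0.004 ..WWWWWWWW#bbbb######bb.WWWWWWWW..
-0.004 ..WWWWWWWW.#bbbbb##bbbbWWWWWWWWW.#
-0.012 .WWWWWWWWWWWWbbbb##bbWWWWWWWWWWW.#
-0.020 .WWWWWWWWWWWW#bbb##b#WWWWWWWWWWW.#
-0.028 .WWWWWWWWWWWW.bbbb##.WWWWWWWWWWW.#
-0.036 .WWWWWWWWWWWW.#bbb#b.WWWWWWWWWWW.#
-0.044 ..WWWWWWWWW..##bbb##WWWWWWWWWWWW.#
-0.052 ###WWWWW.#############WWWWWWWWWW.#
-0.060 ######################WWWWWWWWWW..
-0.068 ######################WWWWWWWWWW.#
-0.076 .....WW.##############WWWWWWWWWW.#
-0.084 ######W.###############WWWWWWWWW.#
-0.092 ######W###############.WWWWWWWWW.#
-0.100 #######################..........#
```

The driver lies in its cut-out: handle centred within about 2 mm and blade in the slot. Handing in.

```bash
python3 -c "
from station import ctrl
print(ctrl.hand_in())"
```

```text
the job is handed in; nothing more can be done
None
```

All four tools are lying released in their matching inserts and the job is handed in at about 26 s; I checked the plane, tape and clamp in wrist pictures and the driver only by image code, because the 14 picture views were used up, and no verdict was returned.

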